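Register a tube rack in the datum corner of a flatbed code reader

TASK

The flatbed code reader's cover lies flush, with nothing to pull on and a stiff hinge: slip the spatula's blade into the slot at the front edge, lever the cover up and swing it fully back, then lay the spatula down on the bench; keep it off the glass. Set the tube rack flat on the glass with one long side along the side fence, and slide it into the corner so that it touches the side fence and the rear fence at once. The job finishes while you hold it there: end with the fingers still on the rack, pressing it gently against both fences, without letting go or drawing back; leave the other things on the bench where they are.

Things in the scene. Friction and masses are not known exactly. Their poses are not given: they have to be found in the camera images.
- reader: Fixed flatbed code reader: low white box, 170 (x) x 190 (y) x 54 mm high, glass bed sunk in it under a hinged cover. Origin: centre of its underside, on the bench; x points from its front (slot side) to its rear (hinge side), y to its left, z up. Glass at z = 36 mm. Side walls 15 mm thick, up to z = 54; front wall (12 mm thick) and rear wall up to z = 48.
- corner (a point): The point on the glass where the two fence faces meet (at 53, 66, 36 mm in the reader's frame; its axes are the reader's). The rear fence lies beyond x = 0 here and the side fence beyond y = 0 here: the rack belongs at negative x and negative y of this point.
- rear_fence: Fixed straight aluminium bar on the glass along its rear edge, 12 mm thick, 104 mm long, 11 mm high above the glass. Its face towards the front, at x = 53 mm in the reader's frame, is one of the two datum faces: a short end of the rack goes against it. Origin and axes: those of the reader (not at the bar).
- side_fence: Fixed straight aluminium bar along the left (+y) edge of the glass, 14 mm thick, 110 mm long, 11 mm high above the glass. Its face at y = 66 mm in the reader's frame is the other datum face: a long side of the rack goes against it. The bar is low: fingers on the rack's long sides pass over it if their tips stay 13 mm or more above the glass. Origin and axes: the reader's.
- cover (a joint): Hinge of the cover, rad: 0 shut, grows as it opens, stop at 1.9 (leaning back past upright). Stiff: it stays where it is left and needs about 2.5 N upward at the front edge. The cover is a grey plate 160 mm front to rear, 158 mm wide, 6 mm thick, 0.18 kg; shut, it lies flush between the side walls, underside at z = 48 mm, top at z = 54 mm in the reader's frame.
- cover_plate: The cover itself, the grey plate. Origin on the middle of the hinge line; at 0 rad the plate runs from x = -2 to x = -162 mm (towards the front), and its own axes are parallel to the reader's; they turn with it.
- glass: The dark flat glass of the bed, upper face at z = 36 mm in the reader's frame. Origin and axes: those of the reader.
- cover_hinge (a point): Centre of the cover's hinge line (at 77, 0, 51 mm in the reader's frame); the line runs along the reader's y.
- cover_edge (a point): Middle of the cover's lower front edge, 162 mm from the hinge; it moves with the cover.
- pry_slot (a point): Middle of the mouth of the slot under the cover's front edge (at -85, 0, 44 mm in the reader's frame). The slot is 60 mm wide (along y) and 8 mm high, from the sill at z = 40 mm to the cover's underside at z = 48 mm; it goes straight back (+x) through the 12 mm front wall to the hollow over the glass.
- spatula: Loose flat laboratory spatula, 163 mm long, 70 g, lying flat: black moulded handle 88 long x 16 wide x 14 mm thick, and a straight steel blade 14 mm wide and 2.4 mm thick with a rounded end. Origin: middle of the underside of the handle; x points along the blade (handle from x = -44 to 44 mm, blade from 51 to 119 mm), z up. The blade's middle plane is 7 mm above the origin.
- blade_tip (a point): End of the spatula's blade, at 119, 0, 7 mm in the spatula's frame.
- rack: Loose moulded tube rack, an upright block of 4 x 6 round wells with five small capped tubes standing in it (fixed, caps 3 mm above its top). 56 mm wide (x) x 82 mm long (y) x 39 mm high, 0.12 to 0.2 kg; it rubs on the glass and the fences (friction about 0.6). Origin: middle of its underside; z up. Grip it across its 56 mm width, on the long sides. Either end may go to the rear.
- tip_box: Bystander: box of pipette tips with its clear lid, 93 x 125 x 93 mm; leave it alone. Origin: middle of its underside.
- petri: Bystander: flat round dish, 62 mm across, 16 mm high; leave it alone. Origin: middle of its underside.
- steel_rack: Bystander: large folded steel tube rack, 93 x 168 x 70 mm, empty; leave it alone. Origin: middle of its underside.
There are look-alikes about, which are no part of the job. Several things look just like the rack: the one meant starts nearest to the robot's base.

How it is judged:
By the outcome, as a careful person would: the job done as asked, in the order asked, and still so for the second after the job is handed in, while the arm keeps its last pose, push and grip.
It also fails if it takes over 72 s, if anything falls off the work surface, if the arm or the gripper's body presses on something with over 40 N, if the wrist force passes 120 N, or if a joint passes its speed limit or range.

ROBOT

A 7-joint arm with a two-finger parallel gripper is mounted at the origin on a cart in front of the work surface, level with it; the furniture and walls round the work are solid. World frame = base frame: x ahead of the robot, y to its left, z up, the work surface at z = 0. Lengths are in m, angles in rad, forces in N, time in s.
With the tool pointing down it reaches from about 0.4 to 0.85 m from the base axis. Payload 4.5 kg.
Tool frame: the origin (TCP) lies at the very end of the fingers, on their centre line; the grasp point (between the pads) lies 19 mm behind it; z points along the fingers, y is the line along which they close (so a half turn about z gives the same grasp; the last joint's range is limited). The gripper opens to 88 mm and grips with 3 to 60 N. Pads are 18 mm wide; open, the fingers measure 123 mm over their backs; the gripper's body (75 mm by 187 mm) begins 45 mm behind the grasp point.
Start: joints at [-1.235, 0.689, -0.195, 1.565, 0.157, 0.902, -0.215], TCP at [0.186, 0.597, 0.239] pointing down, gripper open.
Joint ranges: [-3.01, 3.01], [-0.46, 2.08], [-1.47, 1.51], [0.13, 2.56], [-1, 4.14], [0.04, 2.09], [-2.66, 2.66]. Speed limits (rad/s): [2.57, 2.57, 3.14, 3.14, 3.14, 3.14, 3.14].

INTERFACE

Orientations are given as a unit quaternion [x, y, z, w].
In Python, from plant import r, optics gives the robot as it stands.
- The arm moves only by the tool servo_tool, never from a script. Its arguments are lists of equal length, an entry for each row: "translation": the shift along the tool's x, y, z in m, a list of three; "turn": the turn, a rotation vector about the tool's x, y, z in rad, a list of three. In form: {"translation": [[dx, dy, dz], ...], "turn": [[rx, ry, rz], ...]}. A call has 1 to 10 rows; each row shifts and turns the commanded pose from where the row before left it, along the tool's axes as they then stand; what a row does not reach is not made up. A row lasts 1/8 s, in which the tool goes at most 62.5 mm and 10.7 degrees, less where a joint would pass 70% of its speed; a pose out of reach is approached as far as the arm can. A call is refused whole if a number of a shift passes 0.0625 or a number of a turn 0.188, either way. A call with a gripper value outside its range is refused whole. "grip" is the opening, from 0 (shut) to 1 (fully open), set as the call begins (left out, the last holds). The fingers move at their own pace and stop on an object; "grip_force" is the grip in N (left out, the last holds). Time passes only in rows, so rows that do not move let the fingers close. It gives the time, the measured TCP pose, the force, the opening and the grip force at its end, in the units of the state.
- r.get_state(): the state, without advancing time (a new reading comes with each control period).
- optics.snapshot(name): name is "scene" or "side" or "wrist"; returns a dict with "img" (400x640x3 uint8, red, green, blue), "z_map" (400x640 float32, m along the optical axis (not along the pixel's ray), 0 where there is no reading), "mtx" (3x3 intrinsics, pixels), "R" (3x3) and "t" (3): a world point X has camera coordinates R X + t. Camera axes: x right, y down, z forward; pixel columns grow to the right and rows downward; lengths in m; the calibration is good to about 2 mm. A picture is of the moment at which its call begins.
- r.finish_job(): hands the job in; it is judged then, once.
The state is a dict: "clock": time; "q": joint angles; "qd": joint speeds; "joint_torque": joint torques, N m; "tool_pos": TCP position; "eef_rot": TCP orientation; "contact_force": force on the tool from outside, world axes, zero at the start; "moment": the same for the moment, N m; "opening": opening from 0.0 (shut) to 1.0 (fully open); "finger_force": force on a finger pad.
Only numpy, scipy, OpenCV 4.12 (cv2) and the standard library are available. Lean on these libraries where they do the work, as an engineer would, in place of code of your own. Each camera call takes 0.05 s, during which the arm holds its last target. There are 200 camera calls.

## Working session

There is one attempt and no reset: what is moved stays moved. The work goes in short steps, Python scripts to look and compute and a tool call to move; the robot and the scene stay as the last step left them, time stands still between calls to the robot, and variables do not carry over. Pictures are saved under pics/ and viewed, at most 10 in all, crops included, and the job is handed in when it is done.

Besides the shell and the picture viewer there is one more tool, called after "Request:" as name(argument=value, ...) on one line, values as JSON. servo_tool: Moves the arm, as the interface text tells. Its arguments: {"type":"object","properties":{"translation":{"type":"array"},"turn":{"type":"array"},"grip":{"type":"number"},"grip_force":{"type":"number"}},"required":["translation","turn"]}

```bash
ls; mkdir -p pics
cat > h.py <<'E'
import numpy as np, cv2
from plant import r, optics
def snap(n,f=None):
    s=optics.snapshot(n)
    if f: cv2.imwrite('pics/'+f,s['img'][:,:,::-1])
    np.savez('/tmp/%s.npz'%n,**s)
    return s
def load(n): return dict(np.load('/tmp/%s.npz'%n))
def ray(s,u,v,z):
    d=s['R'].T@np.linalg.inv(s['mtx'])@np.array([u,v,1.]); c=-s['R'].T@s['t']
    return c+d*(z-c[2])/d[2]
def cloud(s):
    v,u=np.mgrid[:400,:640]; z=s['z_map']
    K=s['mtx']; P=np.stack([(u-K[0,2])/K[0,0]*z,(v-K[1,2])/K[1,1]*z,z],-1)
    W=(P-s['t'])@s['R']; W[z==0]=np.nan
    return W
E
python3 - <<'E'
from h import *
for n in('scene','side','wrist'):
    s=snap(n,n+'0.png'); print(n,(-s['R'].T@s['t']).round(3),s['R'][2].round(2))
print(r.get_state())
E
```

```text
pics
scene [-0.078  1.146  1.248] [ 0.4  -0.58 -0.71]
side [ 0.367 -0.761  0.967] [ 0.18  0.72 -0.67]
wrist [0.119 0.616 0.384] [ 0.26 -0.08 -0.96]
{'clock': 0.15, 'q': array([-1.23521005,  0.68976123, -0.19454098,  1.56603152,  0.15733563,
        0.90251374, -0.21511505]), 'qd': array([ 0.0002402 , -0.00361477,  0.00031541, -0.00267596, -0.00029292,
        0.00026518, -0.00284609]), 'joint_torque': array([-1.59746196e-03, -5.27863777e+01, -1.26823805e+00, -1.53586382e+01,
       -5.24424703e-02,  3.89814595e-03,  9.73999181e-05]), 'tool_pos': array([0.18566896, 0.59631869, 0.23813303]), 'eef_rot': array([ 1.50284656e-01,  9.88642547e-01, -6.58906470e-04, -4.01913345e-05]), 'contact_force': array([-0.01982184, -1.08236908,  0.67688636]), 'moment': array([-0.04788772, -0.03341984, -0.03488872]), 'finger_force': 0.0, 'opening': 0.9996356332164336}
```

View pics/scene0.png

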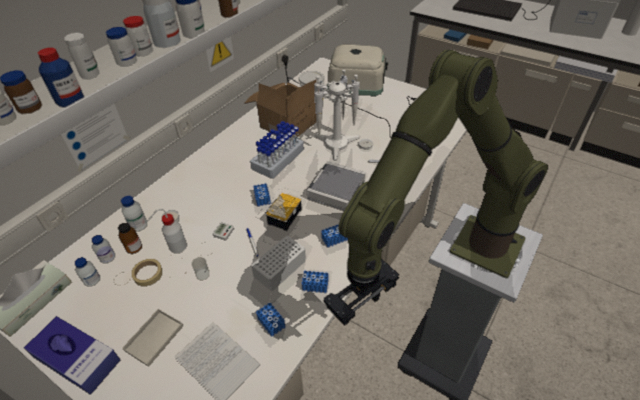

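View pics/side0.png

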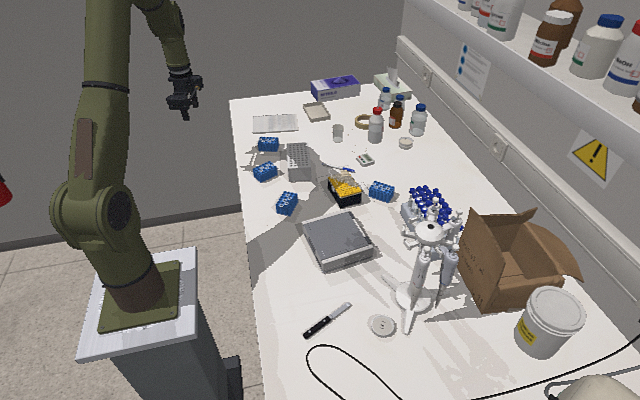

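Scene shows the reader at about (340,185) and blue racks at (262,195), (333,236), (315,281) and (270,318). In the side view the reader is at (338,240), the spatula at (327,320) with its black handle at lower left, and racks at (268,144), (265,172), (287,203) and (381,191).

```bash
cat >> h.py <<'E'
def blobs(s,mask,amin=60):
    n,l,st,c=cv2.connectedComponentsWithStats(mask.astype(np.uint8))
    return [(l==i,st[i],c[i]) for i in range(1,n) if st[i][4]>=amin]
def hsv(s): return cv2.cvtColor(s['img'],cv2.COLOR_RGB2HSV).astype(int)
E
python3 - <<'E'
from h import *
for n in('scene','side'):
    s=load(n); W=cloud(s); h=hsv(s)
    print(n)
    m=(h[...,0]>98)&(h[...,0]<118)&(h[...,1]>120)&(h[...,2]>60)&(W[...,2]<.06)&(W[...,2]>.005)
    for b,st,c in blobs(s,m):
        P=W[b]; top=P[P[:,2]>.033]
        if len(top)<10: continue
        rc=cv2.minAreaRect((top[:,:2]*1000).astype(np.float32))
        print('blue',c.round(),np.nanmedian(top,0).round(3),np.nanmax(P[:,2]).round(3),[np.round(x,1) for x in rc], 'dist',np.hypot(*np.array(rc[0])).round())
s=load('side');W=cloud(s);h=hsv(s)
# reader
for n in('scene','side'):
    s=load(n);W=cloud(s)
    m=(W[...,2]>.044)&(W[...,2]<.062)&(abs(W[...,0]-.55)<.25)&(abs(W[...,1])<.4)
    for b,st,c in blobs(s,m,300):
        P=W[b];rc=cv2.minAreaRect((P[:,:2]*1000).astype(np.float32)); print(n,'54',c.round(),st,[np.round(x,1) for x in rc],np.median(P[:,2]).round(4))
s=load('side');W=cloud(s);h=hsv(s)
roi=np.zeros((400,640),bool);roi[295:345,295:360]=1
m=roi&(W[...,2]>.004)&(W[...,2]<.03)
for b,st,c in blobs(s,m,20):
    P=W[b];print('spat',c,st,np.median(P,0).round(3),[np.round(x,1) for x in cv2.minAreaRect((P[:,:2]*1000).astype(np.float32))])
c1=cv2.resize(s['img'][195:350,280:420],None,fx=4,fy=3.8,interpolation=3)
cv2.imwrite('pics/c1.png',c1[:,:,::-1])
E
```

```text
scene
blue [261. 195.] [0.819 0.248 0.037] 0.044 [array([818.7, 247.2]), array([51.1, 87.1]), np.float64(48.2)] dist 855.0
blue [332. 237.] [0.476 0.286 0.037] 0.045 [array([474.9, 275. ]), array([68.4, 55.3]), np.float64(63.2)] dist 549.0
blue [315. 282.] [0.411 0.471 0.037] 0.044 [array([416.7, 468.6]), array([78.3, 57.3]), np.float64(26.7)] dist 627.0
blue [270. 319.] [0.455 0.661 0.037] 0.045 [array([456.1, 656.9]), array([55.8, 85.3]), np.float64(70.4)] dist 800.0
side
blue [268. 144.] [0.452 0.643 0.037] 0.044 [array([452.5, 650.5]), array([60.1, 80.9]), np.float64(76.6)] dist 792.0
blue [265. 172.] [0.412 0.459 0.037] 0.042 [array([415.4, 462.2]), array([81.1, 59.3]), np.float64(25.2)] dist 621.0
blue [381. 192.] [0.815 0.234 0.037] 0.041 [array([818.2, 240. ]), array([58.2, 83.3]), np.float64(49.2)] dist 853.0
blue [287. 203.] [0.469 0.257 0.037] 0.043 [array([468.3, 261.2]), array([85.2, 55.5]), np.float64(60.2)] dist 536.0
scene 54 [336. 182.] [ 306  162   59   43 1489] [array([598.9,  53.5]), array([175.9, 200. ]), np.float64(8.4)] 0.0533
scene 54 [285. 208.] [265 193  36  31 401] [array([686.7, 280.8]), array([ 96.2, 129.8]), np.float64(4.5)] 0.0571
side 54 [344. 188.] [328 176  35  24 424] [array([685.7, 270.5]), array([ 92.3, 124. ]), np.float64(9.9)] 0.0574
side 54 [337. 236.] [ 302  208   72   58 2449] [array([596. ,  46.8]), array([173.6, 192.8]), np.float64(8.4)] 0.0533
spat [324.984375 320.915625] [303 302  48  37 320] [ 0.489 -0.22   0.011] [array([ 501.8, -212. ]), array([161.9,  16.8]), np.float64(25.7)]
```

View pics/c1.png

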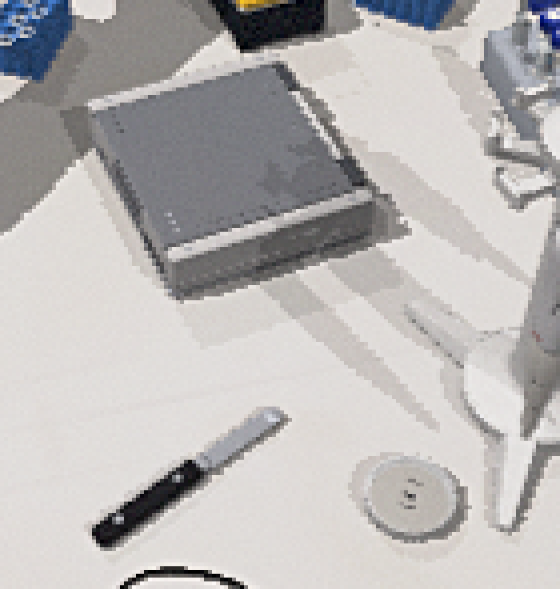

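The crop shows the reader with its hinge gap on the far (+x) side and its front facing the robot. The spatula's blade points up and to the right, towards +x+y. The nearest rack is at about (0.469, 0.262). Next I go over the spatula and refine with the wrist camera.

```bash
cat >> h.py <<'E'
from scipy.spatial.transform import Rotation as Ro
from scipy.linalg import expm,logm
def T(p,yaw,pitch=0):
    """tool pose: tool x (blade) along world yaw deg, raised by pitch deg"""
    y=np.deg2rad(yaw); x=np.array([np.cos(y),np.sin(y),0]); z=np.array([0,0,-1.]); 
    M=np.eye(4); M[:3,:3]=np.stack([x,np.cross(z,x),z],1)@Ro.from_euler('y',pitch,degrees=True).as_matrix(); M[:3,3]=p; return M
def cur():
    s=r.get_state(); M=np.eye(4); M[:3,:3]=Ro.from_quat(s['eef_rot']).as_matrix(); M[:3,3]=s['tool_pos']; return M
def plan(A,B,n=None,v=.05,w=.17):
    """equal rows (shift, turn in tool axes) from pose A to B"""
    L=np.real(logm(np.linalg.inv(A)@B))
    n=n or int(np.ceil(max(np.linalg.norm(L[:3,3])/v,np.linalg.norm(Ro.from_matrix(expm(L)[:3,:3]).as_rotvec())/w,1)))
    D=expm(L/n); print(n,'rows of',D[:3,3].round(4).tolist(),Ro.from_matrix(D[:3,:3]).as_rotvec().round(4).tolist())
def world(s,W): pass
E
python3 - <<'E'
from h import *
plan(cur(),T([.47,-.227,.2],25.7),20)
s=load('side');W=cloud(s)
m=(W[...,2]>.12)&(W[...,0]>.4)&(W[...,0]<1)&(abs(W[...,1])<.5)
for b,st,c in blobs(s,m): print(c.round(),W[b].min(0).round(2),W[b].max(0).round(2))
E
```

```text
20 rows of [-0.0548, 0.0111, 0.0019] [-0.0, 0.0001, 0.1196]
[455. 245.] [ 0.69 -0.32  0.12] [1.   0.12 0.32]
[544. 316.] [ 0.95 -0.46  0.12] [ 1.   -0.34  0.16]
```

Run:
```python
from h import *
M=T([.45,.22,.26],94)
plan(cur(),M,10); plan(M,T([.47,-.227,.2],25.7),10)
```

```text
10 rows of [-0.0485, -0.0057, -0.0022] [-0.0001, 0.0001, 0.1199]
10 rows of [-0.0414, 0.0232, 0.006] [0.0, 0.0, 0.1192]
```

Request:
servo_tool(translation=[[-0.0485,-0.0057,-0.0022],[-0.0485,-0.0057,-0.0022],[-0.0485,-0.0057,-0.0022],[-0.0485,-0.0057,-0.0022],[-0.0485,-0.0057,-0.0022],[-0.0485,-0.0057,-0.0022],[-0.0485,-0.0057,-0.0022],[-0.0485,-0.0057,-0.0022],[-0.0485,-0.0057,-0.0022],[-0.0485,-0.0057,-0.0022]], turn=[[0,0,0.12],[0,0,0.12],[0,0,0.12],[0,0,0.12],[0,0,0.12],[0,0,0.12],[0,0,0.12],[0,0,0.12],[0,0,0.12],[0,0,0.12]])

```text
clock: 1.4
tool_pos: [0.4504, 0.2187, 0.2607]
eef_rot: [0.684, 0.73, 0.0, 0.0]
contact_force: [0.2, -0.1, -0.3]
opening: 1.0
finger_force: 0.0
```

Request:
servo_tool(translation=[[-0.0414,0.0232,0.006],[-0.0414,0.0232,0.006],[-0.0414,0.0232,0.006],[-0.0414,0.0232,0.006],[-0.0414,0.0232,0.006],[-0.0414,0.0232,0.006],[-0.0414,0.0232,0.006],[-0.0414,0.0232,0.006],[-0.0414,0.0232,0.006],[-0.0414,0.0232,0.006]], turn=[[0,0,0.119],[0,0,0.119],[0,0,0.119],[0,0,0.119],[0,0,0.119],[0,0,0.119],[0,0,0.119],[0,0,0.119],[0,0,0.119],[0,0,0.119]])

```text
clock: 2.65
tool_pos: [0.4694, -0.2279, 0.2003]
eef_rot: [0.975, 0.221, 0.0, 0.0]
contact_force: [0.9, -0.3, 0.9]
opening: 1.002
finger_force: 0.0
```

Run:
```python
from h import *
s=r.get_state();print(s['clock'],s['q'].round(2),s['tool_pos'])
s=snap('wrist','w1.png');W=cloud(s)
m=(W[...,2]>.0045)&(W[...,2]<.03)
for b,st,c in blobs(s,m,200):
    P=W[b];rc=cv2.minAreaRect((P[:,:2]*1000).astype(np.float32));print(c.round(),st[:4],np.median(P[:,2]).round(4),[np.round(x,1) for x in rc])
h=hsv(s); dk=(h[...,2]<70)&m
for b,st,c in blobs(s,dk,200):
    P=W[b];print('dark',c.round(),[np.round(x,1) for x in cv2.minAreaRect((P[:,:2]*1000).astype(np.float32))],np.median(P[:,2]))
```

```text
2.65 [ 0.15  0.64  0.34  1.93 -0.35  0.63 -0.41] [ 0.46941636 -0.2278735   0.20034136]
[161.  20.] [ 49   0 138  42] 0.0124 [array([520.7,  -3.2]), array([ 35.2, 126.3]), np.float64(25.5)]
[431.  28.] [397   0  70  63] 0.0154 [array([ 637. , -268.4]), array([51.6, 62.4]), np.float64(24.9)]
[314. 132.] [306  49  16 163] 0.0118 [array([ 503.8, -210.5]), array([161.8,  15.4]), np.float64(25.8)]
[473. 159.] [346  84 294 161] 0.006 [array([ 562.5, -377.2]), array([ 91.9, 319. ]), np.float64(59.0)]
[514. 219.] [434 194 166  44] 0.006 [array([ 518.2, -451.4]), array([  8.7, 180.7]), np.float64(40.6)]
dark [174.  21.] [array([531., -40.]), array([29.8, 63.4]), np.float64(44.6)] 0.01305405171813348
dark [474. 160.] [array([ 562.6, -377.2]), array([ 90.8, 319. ]), np.float64(58.9)] 0.00613398076847768
dark [314. 170.] [array([ 470.2, -227.2]), array([86.8, 15. ]), np.float64(25.3)] 0.013687361533182538
dark [515. 218.] [array([ 518.5, -452.2]), array([  8.1, 179.1]), np.float64(40.9)] 0.006052650759242962
```

View pics/w1.png

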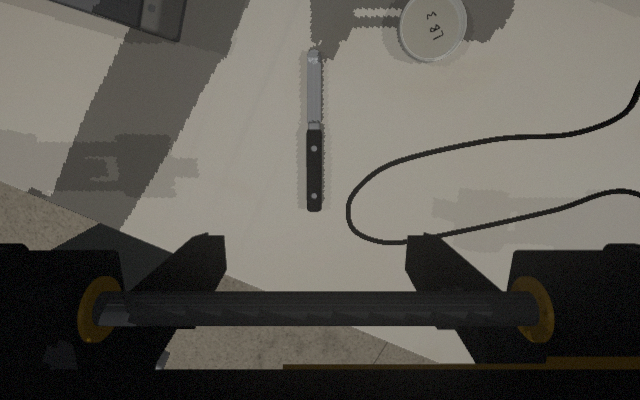

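The wrist view shows the spatula upright at column 314, with the blade tip at row 50 and the handle end at row 212. The petri dish is at (432,28) and clear of it. I'll grip the handle near its blade end.

Run:
```python
from h import *
A=T([.4953,-.215,.03],25.5);plan(cur(),A,5)
```

```text
5 rows of [0.0074, -0.0011, 0.034] [0.0007, 0.0011, -0.0025]
```

Request:
servo_tool(translation=[[0.0074,-0.0011,0.034],[0.0074,-0.0011,0.034],[0.0074,-0.0011,0.034],[0.0074,-0.0011,0.034],[0.0074,-0.0011,0.034],[0,0,0.015],[0,0,0.013]], turn=[[0,0.001,-0.0025],[0,0.001,-0.0025],[0,0.001,-0.0025],[0,0.001,-0.0025],[0,0.001,-0.0025],[0,0,0],[0,0,0]], grip=0.5)

```text
clock: 3.58
tool_pos: [0.5009, -0.2053, 0.0024]
eef_rot: [0.973, 0.229, 0.002, -0.0]
contact_force: [-0.6, -0.0, 0.0]
opening: 0.503
finger_force: 0.0
```

Request:
servo_tool(translation=[[0,0,0],[0,0,0],[0,0,0],[0,0,0],[0,0,0],[0,0,0]], turn=[[0,0,0],[0,0,0],[0,0,0],[0,0,0],[0,0,0],[0,0,0]], grip=0, grip_force=55)

```text
clock: 4.32
tool_pos: [0.5016, -0.2055, 0.0036]
eef_rot: [0.973, 0.229, 0.003, -0.0]
contact_force: [-0.4, -1.0, 6.1]
opening: 0.174
finger_force: 54.8
```

Gripped at 15.3 mm, which matches the handle. I lift and go to a spot in front of the reader to look.

Run:
```python
from h import *
A=cur();print(A.round(3).tolist())
B=A.copy();B[2,3]=.12
plan(A,B,3);plan(B,T([.413,.023,.17],8.4),6)
```

```text
[[0.895, 0.446, 0.006, 0.502], [0.446, -0.895, 0.001, -0.205], [0.006, 0.001, -1.0, 0.004], [0.0, 0.0, 0.0, 1.0]]
3 rows of [0.0002, 0.0001, -0.0388] [-0.0, 0.0, 0.0]
6 rows of [-0.0016, -0.041, -0.0084] [0.0001, -0.001, 0.0526]
```

Request:
servo_tool(translation=[[0,0,-0.0388],[0,0,-0.0388],[0,0,-0.0388]], turn=[[0,0,0],[0,0,0],[0,0,0]])

```text
clock: 4.7
tool_pos: [0.5001, -0.2049, 0.1202]
eef_rot: [0.973, 0.229, 0.002, -0.001]
contact_force: [0.4, 0.1, 0.0]
opening: 0.171
finger_force: 54.8
```

Request:
servo_tool(translation=[[-0.0016,-0.041,-0.0084],[-0.0016,-0.041,-0.0084],[-0.0016,-0.041,-0.0084],[-0.0016,-0.041,-0.0084],[-0.0016,-0.041,-0.0084],[-0.0016,-0.041,-0.0084],[0,0,0],[0,0,0],[0,0,0]], turn=[[0,-0.001,0.0526],[0,-0.001,0.0526],[0,-0.001,0.0526],[0,-0.001,0.0526],[0,-0.001,0.0526],[0,-0.001,0.0526],[0,0,0],[0,0,0],[0,0,0]])

```text
clock: 5.82
tool_pos: [0.412, 0.022, 0.1696]
eef_rot: [0.997, 0.072, -0.0, -0.0]
contact_force: [-0.1, -0.2, -0.2]
opening: 0.169
finger_force: 54.8
```

Run:
```python
from h import *
A=cur();print(A.round(4).tolist())
s=snap('wrist','w2.png');W=cloud(s)
Pt=(W-A[:3,3])@A[:3,:3]
m=(W[...,2]>.1)&(Pt[...,0]>.015)&(abs(Pt[...,1])<.03)
for b,st,c in blobs(s,m,100):
    P=Pt[b];print('spat tool frame',c.round(),st[:4],P.min(0).round(4),P.max(0).round(4))
    for a in np.arange(.02,.1,.01):
        q=P[abs(P[:,0]-a)<.005]
        if len(q): print(a.round(3),np.median(q,0).round(4),np.ptp(q[:,1]).round(4))
m=(W[...,2]>.03)&(W[...,2]<.08)
for b,st,c in blobs(s,m,1000):
    P=W[b];rc=cv2.minAreaRect((P[:,:2]*1000).astype(np.float32));print(c.round(),st[:4],np.median(P[:,2]).round(4),[np.round(x,1) for x in rc])
```

```text
[[0.9896, 0.1441, -0.001, 0.412], [0.1441, -0.9896, -0.0001, 0.022], [-0.001, -0.0001, -1.0, 0.1696], [0.0, 0.0, 0.0, 1.0]]
spat tool frame [312. 151.] [293  75  37 153] [ 0.015  -0.0083 -0.0068] [ 0.0809  0.0073 -0.0019]
0.02 [ 0.0202  0.0003 -0.0046] 0.014
0.03 [ 0.0302 -0.0001 -0.0046] 0.0136
0.04 [ 0.0401 -0.0001 -0.0045] 0.0139
0.05 [ 0.0501 -0.0005 -0.0045] 0.0141
0.06 [ 0.0601 -0.0009 -0.0044] 0.014
0.07 [ 0.0702 -0.0013 -0.0044] 0.0142
0.08 [ 0.0774 -0.0013 -0.0042] 0.0133
spat tool frame [310. 333.] [129 250 365 150] [ 0.015  -0.03   -0.1051] [ 0.0353  0.03   -0.0672]
0.02 [ 0.0227 -0.0002 -0.0972] 0.06
0.03 [ 0.0316 -0.0036 -0.0846] 0.06
0.04 [ 0.0353  0.0251 -0.0882] 0.0
[315.  31.] [183   0 265  63] 0.0542 [array([532.1,  38.7]), array([ 39.8, 190.1]), np.float64(8.2)]
[37. 76.] [  0  11  94 120] 0.0377 [array([469.7, 261. ]), array([79. , 56.6]), np.float64(58.3)]
```

View pics/w2.png

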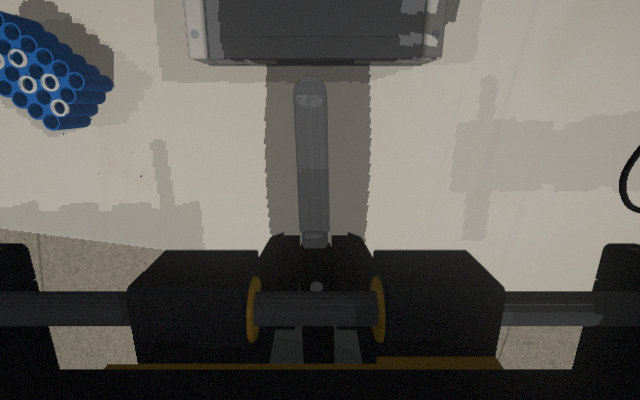

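The blade runs up column 312 with its tip at row 76, and the reader's front edge is at row 62, columns 188 to 440. In the tool frame the tip is at (0.081, -0.001, -0.003). The front-middle of the reader is at about (0.5127, 0.0362), yaw 8.3°, top at 54 mm.

Request:
servo_tool(translation=[[0.001,0,0.04],[0.001,0,0.04],[0.001,0,0.034],[0,0,0.015],[0,0,0],[0,0,0],[0,0,0]], turn=[[0,0,0],[0,0,0],[0,0,0],[0,0,0],[0,0,0],[0,0,0],[0,0,0]])

```text
clock: 6.75
tool_pos: [0.423, 0.0241, 0.0492]
eef_rot: [0.997, 0.073, -0.007, -0.0]
contact_force: [0.3, -0.5, -1.1]
opening: 0.17
finger_force: 54.8
```

Run:
```python
from h import *
A=cur();print(A.round(4).tolist())
plan(A,T([.4523,.0274,.0405],8.3),1)
s=snap('wrist','w3.png');W=cloud(s);Pt=(W-A[:3,3])@A[:3,:3]
m=(Pt[...,0]>.02)&(Pt[...,0]<.085)&(abs(Pt[...,1])<.012)&(abs(Pt[...,2])<.01)
P=W[m]; 
for a in (.03,.05,.07): print(a,np.median(W[m&(abs(Pt[...,0]-a)<.005)],0).round(4))
m=(W[...,2]>.045)&(W[...,2]<.06)&(Pt[...,0]>.082)
for b,st,c in blobs(s,m,300):
    P=W[b];print(c.round(),np.median(P[:,2]).round(4),[np.round(x,1) for x in cv2.minAreaRect((P[:,:2]*1000).astype(np.float32))],Pt[b][:,0].min())
```

```text
[[0.9892, 0.1455, -0.0149, 0.423], [0.1455, -0.9894, -0.0009, 0.0241], [-0.0149, -0.0013, -0.9999, 0.0492], [0.0, 0.0, 0.0, 1.0]]
1 rows of [0.0296, 0.0011, 0.0082] [-0.0013, 0.0149, 0.0012]
0.03 [0.4528 0.0286 0.0532]
0.05 [0.4725 0.0321 0.0529]
0.07 [0.4922 0.0356 0.0525]
[317.  25.] 0.054 [array([521.3,  37.3]), array([ 18.3, 189.9]), np.float64(8.3)] 0.08997193337268722
```

Run:
```python
from h import *
print(r.get_state()['q'].round(3)); print(load('wrist')['R'].round(2).tolist())
```

```text
[-0.193  0.85   0.046  2.284 -1.     0.043 -0.587]
[[0.15, -0.99, -0.0], [-0.95, -0.14, 0.29], [-0.28, -0.04, -0.96]]
```

q5 and q6 are at their limits, so the arm cannot get this low and close with the tool vertical. I'll dip the blade about 7°, which is in reach and still fits the 8 mm slot.

Run:
```python
from h import *
plan(cur(),T([.422,.0235,.0496],8.3,-7),2)
```

```text
2 rows of [-0.0006, 0.0003, -0.0002] [-0.0007, -0.0536, 0.0008]
```

Request:
servo_tool(translation=[[-0.0005,0,0],[-0.0005,0,0],[0,0,0],[0,0,0]], turn=[[0,-0.0536,0],[0,-0.0536,0],[0,0,0],[0,0,0]])

```text
clock: 7.3
tool_pos: [0.4213, 0.0242, 0.0485]
eef_rot: [0.995, 0.073, -0.061, 0.003]
contact_force: [-0.4, 0.4, -1.3]
opening: 0.172
finger_force: 54.8
```

Run:
```python
from h import *
A=cur();print(A.round(4).tolist(),r.get_state()['q'].round(2),'tip',A@[.081,-.0013,-.0033,1])
plan(A,T([.422,.0235,.0496],8.3,-7),1)
plan(A,T([.4502,.0271,.0496],8.3,-7),1)
```

```text
[[0.9817, 0.1462, -0.1218, 0.4213], [0.1453, -0.9893, -0.0158, 0.0242], [-0.1228, -0.0022, -0.9924, 0.0485], [0.0, 0.0, 0.0, 1.0]] [-0.36  0.9   0.33  2.2  -0.92  0.33 -0.64] tip [0.50101188 0.0372989  0.04182921 1.        ]
1 rows of [0.0005, 0.0008, -0.0012] [-0.0019, 0.001, 0.0021]
1 rows of [0.0287, 0.0013, -0.0047] [-0.0019, 0.001, 0.0021]
```

Request:
servo_tool(translation=[[0.0005,0,-0.0014],[0,0,0],[0.0074,0,-0.0009],[0.0074,0,-0.0009],[0.0074,0,-0.0009],[0.0074,0,-0.0009],[0,0,0],[0,0,0]], turn=[[0,0,0],[0,0,0],[0,0,0],[0,0,0],[0,0,0],[0,0,0],[0,0,0],[0,0,0]])

```text
clock: 8.3
tool_pos: [0.4515, 0.0285, 0.0495]
eef_rot: [0.995, 0.073, -0.062, 0.004]
contact_force: [0.0, -0.0, -0.6]
opening: 0.171
finger_force: 54.8
```

Run:
```python
from h import *
A=cur();print(A.round(4).tolist(),r.get_state()['q'].round(2),'tip',A@[.081,-.0013,-.0033,1])
s=snap('wrist','w4.png')
```

```text
[[0.9816, 0.1461, -0.1229, 0.4515], [0.1453, -0.9893, -0.0161, 0.0285], [-0.1239, -0.0021, -0.9923, 0.0495], [0.0, 0.0, 0.0, 1.0]] [-0.4   0.92  0.41  2.11 -0.87  0.43 -0.7 ] tip [0.53124431 0.04158387 0.04277365 1.        ]
```

View pics/w4.png

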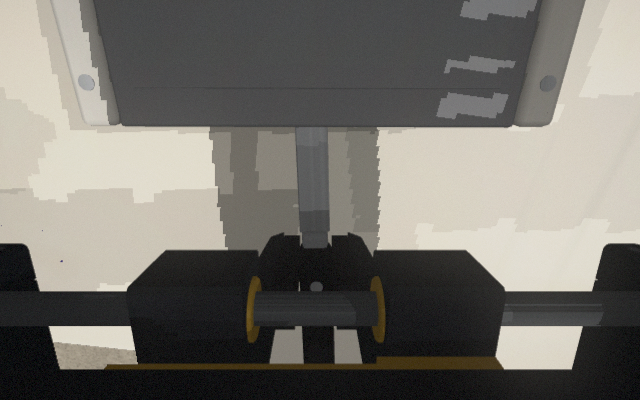

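The blade is in the slot, entering at (312,127), about 18 mm deep and with no contact force. Now I plan the levering arc in tool rows.

```bash
cat > arc.py <<'E'
from h import *
import sys
C=np.array([.5968,.0485]); YAW=8.3
ex=np.array([np.cos(np.deg2rad(YAW)),np.sin(np.deg2rad(YAW))])
tipT=np.array([.081,-.0013,-.0033])
def pose(th,d,p,lat):
    t=np.deg2rad(th); u=.077-d*np.cos(t)-.0042*np.sin(t); z=.051+d*np.sin(t)-.0042*np.cos(t)
    M=T([0,0,0],YAW,p); xy=C+ex*u+lat*np.array([-ex[1],ex[0]])
    M[:3,3]=np.array([*xy,z])-M[:3,:3]@tipT; return M
def seq(A,wp,lat):
    tr,tu=[],[]
    for th,d,p in wp:
        B=pose(th,d/1000,p,lat); D=np.linalg.inv(A)@B
        tr.append(D[:3,3].round(4).tolist()); tu.append(Ro.from_matrix(D[:3,:3]).as_rotvec().round(4).tolist()); A=B
    print(tr);print(tu);print(A.round(3).tolist())
E
python3 - <<'E'
from arc import *
A=cur(); tip=A[:3,:3]@tipT+A[:3,3]; rel=tip[:2]-C; print('u',rel@ex,'lat',rel@[-ex[1],ex[0]])
th=[0,2,5,8,11,14,17,20,23]
seq(A,[(t,144-t*.4,min(0,-7+t*.6)) for t in th],rel@[-ex[1],ex[0]])
E
```

```text
u -0.06596021256653324 lat 0.0026070055303325326
[[-0.0015, -0.0002, -0.0037], [0.0002, 0.0, -0.0034], [0.0008, -0.0, -0.005], [0.0014, 0.0, -0.0048], [0.002, 0.0, -0.0046], [0.0025, 0.0, -0.0063], [0.0029, -0.0, -0.0067], [0.0032, 0.0, -0.0065], [0.0035, -0.0, -0.0062]]
[[-0.0019, 0.0022, 0.002], [0.0, 0.0209, -0.0], [-0.0, 0.0314, -0.0], [-0.0, 0.0314, 0.0], [-0.0, 0.0314, -0.0], [-0.0, 0.007, 0.0], [0.0, 0.0, -0.0], [0.0, 0.0, -0.0], [0.0, 0.0, -0.0]]
[[0.99, 0.144, 0.0, 0.468], [0.144, -0.99, 0.0, 0.031], [0.0, 0.0, -1.0, 0.097], [0.0, 0.0, 0.0, 1.0]]
```

Request:
servo_tool(translation=[[-0.0005,0,-0.0037],[0.0002,0,-0.0034],[0.0008,0,-0.005],[0.0014,0,-0.0048],[0.002,0,-0.0046],[0.0025,0,-0.0063],[0.0029,0,-0.0067],[0.0032,0,-0.0065],[0.0035,0,-0.0062],[0,0,0]], turn=[[0,0.002,0.002],[0,0.021,0],[0,0.0314,0],[0,0.0314,0],[0,0.0314,0],[0,0.007,0],[0,0,0],[0,0,0],[0,0,0],[0,0,0]])

```text
clock: 9.6
tool_pos: [0.4707, 0.0312, 0.0969]
eef_rot: [0.997, 0.073, 0.001, -0.001]
contact_force: [-0.7, 0.2, -1.6]
opening: 0.174
finger_force: 54.8
```

```bash
cat >> arc.py <<'E'
def cover(n):
    s=snap(n); W=cloud(s); h=hsv(s)
    rel=W[...,:2]-C; u=rel@ex; v=rel@np.array([-ex[1],ex[0]])
    m=(abs(v)<.07)&(abs(v)>.025)&(u>-.12)&(u<.2)&(W[...,2]>.058)&(W[...,2]<.24)&(h[...,1]<60)
    a=np.degrees(np.arctan2(W[...,2]-.051,.077-u))[m]
    hh,e=np.histogram(a,bins=np.arange(0,125,2)); i=hh.argmax(); print(n,'cover angle mode',e[i]+1,hh[max(0,i-2):i+3],m.sum())
E
python3 - <<'E'
from arc import *
A=cur();print(A.round(4).tolist(),r.get_state()['q'].round(2),'tip',A@[*tipT,1])
cover('side');cover('scene');cover('wrist')
E
```

```text
[[0.9894, 0.1451, 0.0023, 0.4707], [0.1451, -0.9894, 0.0013, 0.0312], [0.0024, -0.0009, -1.0, 0.0969], [0.0, 0.0, 0.0, 1.0]] [-0.38  0.8   0.37  2.16 -0.88  0.34 -0.69] tip [0.55065139 0.04425245 0.10038533 1.        ]
side cover angle mode 25 [ 10 320 323  71  30] 824
scene cover angle mode 25 [  6  60 207  78  35] 492
wrist cover angle mode 25 [    2  4652 28291     1     0] 61331
```

The cover is at about 24° and rising. I continue the arc.

Run:
```python
from arc import *
A=cur()
seq(A,[(t,max(110,144-t*.5),0) for t in range(28,78,5)],.0026)
seq(pose(73,.110,0,.0026),[(t,110,0) for t in (78,83,88,93,98,102,106,109,111)],.0026)
```

```text
[[0.0067, -0.0003, -0.0085], [0.0075, -0.0, -0.0086], [0.0081, 0.0, -0.0077], [0.0086, 0.0, -0.0068], [0.009, -0.0, -0.0059], [0.0093, -0.0, -0.0049], [0.0096, 0.0, -0.004], [0.0097, -0.0, -0.003], [0.0097, 0.0, -0.0021], [0.0089, -0.0, -0.0035]]
[[-0.0014, -0.0022, 0.0003], [0.0, 0.0, -0.0], [0.0, 0.0, -0.0], [0.0, 0.0, -0.0], [0.0, 0.0, -0.0], [0.0, 0.0, -0.0], [0.0, 0.0, -0.0], [0.0, 0.0, -0.0], [0.0, 0.0, -0.0], [0.0, 0.0, -0.0]]
[[0.99, 0.144, 0.0, 0.557], [0.144, -0.99, 0.0, 0.044], [0.0, 0.0, -1.0, 0.152], [0.0, 0.0, 0.0, 1.0]]
[[0.0092, 0.0, -0.0028], [0.0094, 0.0, -0.0019], [0.0095, 0.0, -0.0011], [0.0096, -0.0, -0.0003], [0.0096, 0.0, 0.0006], [0.0076, 0.0, 0.001], [0.0075, 0.0, 0.0016], [0.0056, 0.0, 0.0015], [0.0037, -0.0, 0.0012]]
[[0.0, 0.0, -0.0], [0.0, 0.0, -0.0], [0.0, 0.0, -0.0], [0.0, 0.0, -0.0], [0.0, 0.0, -0.0], [0.0, 0.0, -0.0], [0.0, 0.0, -0.0], [0.0, 0.0, -0.0], [0.0, 0.0, -0.0]]
[[0.99, 0.144, 0.0, 0.628], [0.144, -0.99, 0.0, 0.054], [0.0, 0.0, -1.0, 0.152], [0.0, 0.0, 0.0, 1.0]]
```

Request:
servo_tool(translation=[[0.0067,0,-0.0085],[0.0075,0,-0.0086],[0.0081,0,-0.0077],[0.0086,0,-0.0068],[0.009,0,-0.0059],[0.0093,0,-0.0049],[0.0096,0,-0.004],[0.0097,0,-0.003],[0.0097,0,-0.0021],[0.0089,0,-0.0035]], turn=[[0,0,0],[0,0,0],[0,0,0],[0,0,0],[0,0,0],[0,0,0],[0,0,0],[0,0,0],[0,0,0],[0,0,0]])

```text
clock: 11.0
tool_pos: [0.5565, 0.0436, 0.1516]
eef_rot: [0.997, 0.072, 0.0, -0.001]
contact_force: [-2.6, -0.3, -0.9]
opening: 0.171
finger_force: 54.8
```

Request:
servo_tool(translation=[[0.0092,0,-0.0028],[0.0094,0,-0.0019],[0.0095,0,-0.0011],[0.0096,0,-0.0003],[0.0096,0,0.0006],[0.0076,0,0.001],[0.0075,0,0.0016],[0.005,0,0.0015],[0.0025,0,0.001],[0,0,0]], turn=[[0,0,0],[0,0,0],[0,0,0],[0,0,0],[0,0,0],[0,0,0],[0,0,0],[0,0,0],[0,0,0],[0,0,0]])

```text
clock: 12.25
tool_pos: [0.6249, 0.0534, 0.1518]
eef_rot: [0.997, 0.072, 0.0, -0.001]
contact_force: [-0.6, -0.2, 1.2]
opening: 0.176
finger_force: 54.8
```

Run:
```python
from arc import *
A=cur();print(A.round(4).tolist(),r.get_state()['q'].round(2),'tip',A@[*tipT,1])
cover('side');cover('scene');cover('wrist')
```

```text
[[0.9896, 0.1441, 0.0, 0.6249], [0.1441, -0.9896, 0.0017, 0.0534], [0.0003, -0.0017, -1.0, 0.1518], [0.0, 0.0, 0.0, 1.0]] [-0.48  0.89  0.63  1.66 -0.68  0.82 -0.97] tip [0.70485221 0.06637075 0.15517624 1.        ]
side cover angle mode 107 [ 37 113 321  23   0] 705
scene cover angle mode 109 [ 39 113 168  28   2] 445
wrist cover angle mode 107 [  612  1936 26325    69     0] 46250
```

Request:
servo_tool(translation=[[0.003,0,0],[0.003,0,0],[0.003,0,0],[0,0,0]], turn=[[0,0,0],[0,0,0],[0,0,0],[0,0,0]])

```text
clock: 12.9
tool_pos: [0.626, 0.0539, 0.1499]
eef_rot: [0.997, 0.071, -0.008, -0.002]
contact_force: [-16.5, -2.5, 3.1]
opening: 0.175
finger_force: 54.8
```

Run:
```python
from arc import *
cover('side');cover('scene');cover('wrist');print(r.get_state()['contact_force'])
```

```text
side cover angle mode 107 [ 47 106 332  22   0] 705
scene cover angle mode 109 [ 27  99 176  41   8] 447
wrist cover angle mode 107 [  577  1812 27660   141     0] 52450
[-17.21572892  -2.15447055   3.80194604]
```

The cover is on its stop (16 N reaction). I retreat and take the spatula back near where it lay.

Run:
```python
from h import *
A=cur()
B=T([.5,.032,.17],8.3);D=T([.501,-.2055,.06],26)
plan(A,B,4);plan(B,D,6)
```

```text
4 rows of [-0.032, 0.0009, -0.0047] [-0.0012, 0.0041, -0.0005]
6 rows of [-0.0106, 0.0383, 0.0183] [0.0, 0.0, -0.0515]
```

Request:
servo_tool(translation=[[-0.032,0.001,-0.0047],[-0.032,0.001,-0.0047],[-0.032,0.001,-0.0047],[-0.032,0.001,-0.0047],[-0.0106,0.0383,0.0183],[-0.0106,0.0383,0.0183],[-0.0106,0.0383,0.0183],[-0.0106,0.0383,0.0183],[-0.0106,0.0383,0.0183],[-0.0106,0.0383,0.0183]], turn=[[-0.0012,0.0041,0],[-0.0012,0.0041,0],[-0.0012,0.0041,0],[-0.0012,0.0041,0],[0,0,-0.0515],[0,0,-0.0515],[0,0,-0.0515],[0,0,-0.0515],[0,0,-0.0515],[0,0,-0.0515]])

```text
clock: 14.3
tool_pos: [0.5115, -0.2071, 0.0599]
eef_rot: [0.974, 0.225, 0.009, 0.003]
contact_force: [1.2, -0.0, -1.6]
opening: 0.175
finger_force: 54.9
```

Request:
servo_tool(translation=[[0,0,0],[0,0,0]], turn=[[0,0,0],[0,0,0]])

```text
clock: 14.55
tool_pos: [0.5108, -0.2047, 0.0603]
eef_rot: [0.974, 0.225, 0.009, 0.002]
contact_force: [-0.6, 0.0, -1.4]
opening: 0.174
finger_force: 54.9
```

Run:
```python
from arc import *
A=cur();print(A.round(4).tolist())
s=snap('wrist');W=cloud(s);Pt=(W-A[:3,3])@A[:3,:3]
for a in (.03,.05,.07): print(a,np.median(W[(abs(Pt[...,0]-a)<.005)&(abs(Pt[...,1])<.012)&(abs(Pt[...,2])<.02)],0).round(4))
cover('side')
```

```text
[[0.8988, 0.438, 0.0178, 0.5108], [0.4381, -0.8989, -0.0, -0.2047], [0.016, 0.0078, -0.9998, 0.0603], [0.0, 0.0, 0.0, 1.0]]
0.03 [ 0.5378 -0.1916  0.0653]
0.05 [ 0.5555 -0.1824  0.0656]
0.07 [ 0.5732 -0.1732  0.0658]
side cover angle mode 107 [ 66 205 379  18   0] 782
```

Request:
servo_tool(translation=[[0,0,0.025],[0,0,0.02],[0,0,0.01],[0,0,0],[0,0,0]], turn=[[0,-0.012,0],[0,0,0],[0,0,0],[0,0,0],[0,0,0]])

```text
clock: 15.28
tool_pos: [0.5114, -0.2054, 0.0059]
eef_rot: [0.974, 0.225, 0.003, 0.004]
contact_force: [-0.2, -0.6, -0.4]
opening: 0.172
finger_force: 54.9
```

Request:
servo_tool(translation=[[0,0,0],[0,0,0],[0,0,0],[0,0,-0.01],[0,0,-0.03],[0,0,-0.05],[0,0,-0.05],[0,0,-0.04],[0,0,0]], turn=[[0,0,0],[0,0,0],[0,0,0],[0,0,0],[0,0,0],[0,0,0],[0,0,0],[0,0,0],[0,0,0]], grip=0.6, grip_force=20)

```text
clock: 16.4
tool_pos: [0.5114, -0.2053, 0.1886]
eef_rot: [0.974, 0.225, 0.005, 0.005]
contact_force: [-0.0, -1.0, -0.4]
opening: 0.6
finger_force: 0.0
```

Run:
```python
from arc import *
A=cur();print(A.round(4).tolist())
s=snap('wrist');W=cloud(s)
m=(W[...,2]>.0045)&(W[...,2]<.03)&(abs(W[...,0]-.51)<.12)&(abs(W[...,1]+.2)<.1)
for b,st,c in blobs(s,m,200):
    P=W[b];print(c.round(),[np.round(x,1) for x in cv2.minAreaRect((P[:,:2]*1000).astype(np.float32))],np.median(P[:,2]),P[:,2].max())
B=T([.45,.05,.25],61);D=T([.42,.2,.22],61)
plan(A,D,12)
```

```text
[[0.8989, 0.4381, 0.0125, 0.5114], [0.4382, -0.8989, -0.0082, -0.2053], [0.0077, 0.0128, -0.9999, 0.1886], [0.0, 0.0, 0.0, 1.0]]
[419. 100.] [array([ 620.3, -266.1]), array([56.8, 19.3]), np.float64(90.0)] 0.01537374996360206 0.01792200997606304
[313. 173.] [array([ 511.6, -206.5]), array([161.,  16.]), np.float64(27.0)] 0.011758071133924498 0.01663196554386978
[362. 238.] [array([ 471.7, -286.7]), array([26.4, 92.4]), np.float64(89.9)] 0.0059248721596478855 0.0079962144470466
12 rows of [0.0172, -0.0306, -0.0028] [0.0012, -0.0003, -0.0509]
```

The spatula lies flat on the bench. Over to the nearest rack.

Run:
```python
from h import *
A=cur();D=T([.44,.21,.22],61)
plan(A,D,10)
```

```text
10 rows of [0.0227, -0.0361, -0.0035] [0.0011, -0.0002, -0.0611]
```

Request:
servo_tool(translation=[[0.0227,-0.0361,-0.0035],[0.0227,-0.0361,-0.0035],[0.0227,-0.0361,-0.0035],[0.0227,-0.0361,-0.0035],[0.0227,-0.0361,-0.0035],[0.0227,-0.0361,-0.0035],[0.0227,-0.0361,-0.0035],[0.0227,-0.0361,-0.0035],[0.0227,-0.0361,-0.0035],[0.0227,-0.0361,-0.0035]], turn=[[0.0011,0,-0.0611],[0.0011,0,-0.0611],[0.0011,0,-0.0611],[0.0011,0,-0.0611],[0.0011,0,-0.0611],[0.0011,0,-0.0611],[0.0011,0,-0.0611],[0.0011,0,-0.0611],[0.0011,0,-0.0611],[0.0011,0,-0.0611]], grip=1)

```text
clock: 17.7
tool_pos: [0.4383, 0.2109, 0.2182]
eef_rot: [0.861, 0.508, -0.001, -0.001]
contact_force: [0.4, 0.4, 0.8]
opening: 1.0
finger_force: 0.0
```

Request:
servo_tool(translation=[[0,0,0],[0,0,0],[0,0,0]], turn=[[0,0,0],[0,0,0],[0,0,0]])

```text
clock: 18.08
tool_pos: [0.4401, 0.2083, 0.219]
eef_rot: [0.862, 0.506, -0.0, -0.001]
contact_force: [0.3, -0.3, -0.3]
opening: 1.0
finger_force: 0.0
```

Run:
```python
from h import *
A=cur();print(A.round(4).tolist(),r.get_state()['q'].round(2))
s=snap('wrist','w5.png');W=cloud(s);h=hsv(s)
m=(h[...,0]>95)&(h[...,0]<122)&(h[...,1]>90)&(W[...,2]<.06)&(W[...,2]>.01)
for b,st,c in blobs(s,m,500):
    P=W[b]; top=P[P[:,2]>.035]
    if len(top)<50: continue
    rc=cv2.minAreaRect((top[:,:2]*1000).astype(np.float32))
    print(c.round(),st,[np.round(x,1) for x in rc],np.percentile(P[:,2],[50,95,100]).round(4))
```

```text
[[0.4873, 0.8733, -0.0015, 0.4401], [0.8733, -0.4873, 0.0009, 0.2083], [0.0001, -0.0018, -1.0, 0.219], [0.0, 0.0, 0.0, 1.0]] [-0.82  0.59  0.46  2.01 -0.43  0.64 -0.59]
[316. 106.] [ 286   62   61   91 2452] [array([471.2, 263.9]), array([83.1, 55.2]), np.float64(58.4)] [0.0385 0.04   0.0418]
```

View pics/w5.png

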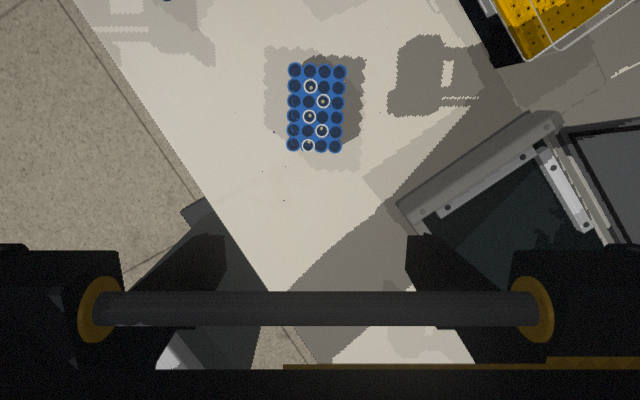

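The rack is at (316,106), nearly aligned with the tool, and the open reader with its side fence is at right. I go down and grip with the tips 22 mm above the bench, so they clear the 54 mm side wall later.

Run:
```python
from h import *
A=cur();B=T([.471,.2635,.09],58.5);plan(A,B,4)
```

```text
4 rows of [0.0158, -0.0002, 0.0323] [-0.0004, -0.0001, 0.0102]
```

Request:
servo_tool(translation=[[0.0158,0,0.0323],[0.0158,0,0.0323],[0.0158,0,0.0323],[0.0158,0,0.0323],[0,0,0.03],[0,0,0.025],[0,0,0.0125],[0,0,0],[0,0,0]], turn=[[0,0,0.0102],[0,0,0.0102],[0,0,0.0102],[0,0,0.0102],[0,0,0],[0,0,0],[0,0,0],[0,0,0],[0,0,0]])

```text
clock: 19.25
tool_pos: [0.4718, 0.2649, 0.0235]
eef_rot: [0.872, 0.49, 0.001, -0.001]
contact_force: [-0.3, 0.1, 0.1]
opening: 0.999
finger_force: 0.0
```

Request:
servo_tool(translation=[[0,0,0],[0,0,0],[0,0,0],[0,0,0],[0,0,0],[0,0,0]], turn=[[0,0,0],[0,0,0],[0,0,0],[0,0,0],[0,0,0],[0,0,0]], grip=0.4, grip_force=25)

```text
clock: 20.0
tool_pos: [0.4711, 0.2651, 0.0229]
eef_rot: [0.872, 0.49, 0.0, -0.001]
contact_force: [-1.1, -0.5, 3.6]
opening: 0.625
finger_force: 25.0
```

Run:
```python
from arc import *
A=cur();print(A.round(4).tolist())
s=load('wrist')
n=np.array([-ex[1],ex[0]])
f=lambda u,v,z,y: T([*(C+ex*u+n*v),z],y)
up=A.copy();up[2,3]=.15
plan(A,up,3)
hi=f(-.008,.026,.15,8.3);plan(up,hi,8)
lo=f(-.008,.026,.075,8.3);print(lo.round(4).tolist())
```

```text
[[0.52, 0.8542, -0.0009, 0.4711], [0.8542, -0.52, 0.0023, 0.2651], [0.0015, -0.0019, -1.0, 0.0229], [0.0, 0.0, 0.0, 1.0]]
3 rows of [0.0001, -0.0001, -0.0424] [-0.0, 0.0, 0.0]
8 rows of [-0.003, 0.0287, -0.0] [-0.0003, -0.0001, 0.1099]
[[0.9895, 0.1444, 0.0, 0.5851], [0.1444, -0.9895, 0.0, 0.0731], [0.0, 0.0, -1.0, 0.075], [0.0, 0.0, 0.0, 1.0]]
```

Request:
servo_tool(translation=[[0,0,-0.0424],[0,0,-0.0424],[0,0,-0.0424],[0,0,0]], turn=[[0,0,0],[0,0,0],[0,0,0],[0,0,0]])

```text
clock: 20.5
tool_pos: [0.4727, 0.2653, 0.1521]
eef_rot: [0.872, 0.49, 0.003, -0.001]
contact_force: [-0.1, -0.3, -3.0]
opening: 0.622
finger_force: 25.0
```

Request:
servo_tool(translation=[[-0.003,0.0287,0],[-0.003,0.0287,0],[-0.003,0.0287,0],[-0.003,0.0287,0],[-0.003,0.0287,0],[-0.003,0.0287,0],[-0.003,0.0287,0],[-0.003,0.0287,0],[0,0,0],[0,0,0]], turn=[[0,0,0.11],[0,0,0.11],[0,0,0.11],[0,0,0.11],[0,0,0.11],[0,0,0.11],[0,0,0.11],[0,0,0.11],[0,0,0],[0,0,0]])

```text
clock: 21.75
tool_pos: [0.5841, 0.0735, 0.1479]
eef_rot: [0.997, 0.073, -0.002, -0.002]
contact_force: [-0.1, 0.8, -2.5]
opening: 0.624
finger_force: 25.0
```

Run:
```python
from arc import *
A=cur();print(A.round(4).tolist())
n=np.array([-ex[1],ex[0]])
s=snap('wrist','w6.png');W=cloud(s);h=hsv(s)
rel=W[...,:2]-C;u=rel@ex;v=rel@n
print('tcp uv',(A[:2,3]-C)@ex,(A[:2,3]-C)@n)
# rack front end (tool +x) and reader walls
m=(h[...,0]>95)&(h[...,0]<122)&(h[...,1]>90)&(W[...,2]>.09)
for b,st,c in blobs(s,m,100):
    print('rack',c.round(),st,[np.percentile(q[b],[1,99]).round(4) for q in(u,v,W[...,2])])
mm=(W[...,2]>.0505)&(W[...,2]<.058)
for b,st,c in blobs(s,mm,150): print('walltop',c.round(),[np.percentile(q[b],[2,50,98]).round(4) for q in(u,v,W[...,2])])
mm=(W[...,2]>.0435)&(W[...,2]<.0495)
for b,st,c in blobs(s,mm,150): print('fence',c.round(),[np.percentile(q[b],[2,50,98]).round(4) for q in(u,v,W[...,2])])
```

```text
[[0.9894, 0.1451, -0.004, 0.5841], [0.1451, -0.9894, 0.0031, 0.0735], [-0.0035, -0.0036, -1.0, 0.1479], [0.0, 0.0, 0.0, 1.0]]
tcp uv -0.008951185555830885 0.026606502227861074
rack [316. 223.] [  249   160   135   132 13724] [array([-0.0219,  0.0325]), array([-0.0011,  0.0522]), array([0.1269, 0.1651])]
rack [302. 224.] [291 215  23  19 332] [array([0.0054, 0.0091]), array([0.0272, 0.0369]), array([0.1357, 0.162 ])]
rack [331. 252.] [321 244  22  17 288] [array([-0.0086, -0.0047]), array([0.0135, 0.023 ]), array([0.1412, 0.1593])]
rack [302. 283.] [292 276  22  15 254] [array([-0.0222, -0.0175]), array([0.0269, 0.0366]), array([0.1484, 0.1643])]
rack [272. 335.] [256 326  36  21 579] [array([-0.0501, -0.039 ]), array([0.0379, 0.053 ]), array([0.1509, 0.1652])]
rack [344. 335.] [ 312  326   62   22 1101] [array([-0.0505, -0.0388]), array([-0.001 ,  0.0253]), array([0.1508, 0.165 ])]
rack [303. 336.] [293 330  20  14 187] [array([-0.0501, -0.0455]), array([0.0272, 0.0362]), array([0.1543, 0.1643])]
walltop [107.  51.] [array([0.0785, 0.0902, 0.123 ]), array([0.1477, 0.1517, 0.2389]), array([0.051 , 0.0554, 0.0579])]
walltop [233. 149.] [array([-0.0357,  0.0289,  0.0818]), array([0.0796, 0.0863, 0.0938]), array([0.0512, 0.0538, 0.0554])]
walltop [460. 155.] [array([-0.0596,  0.0261,  0.0793]), array([-0.094 , -0.0857,  0.011 ]), array([0.051, 0.054, 0.057])]
fence [137.  37.] [array([0.0804, 0.1042, 0.1263]), array([0.1485, 0.1492, 0.1503]), array([0.0436, 0.0464, 0.0493])]
fence [324. 130.] [array([-0.0663,  0.055 ,  0.0751]), array([-0.0806,  0.0313,  0.0796]), array([0.0443, 0.0471, 0.0491])]
```

View pics/w6.png

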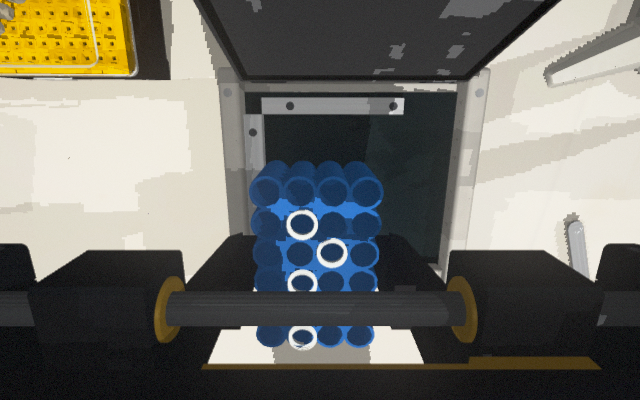

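The rack is held level over the glass: the rear fence is at (330,105) and the side fence at (255,140). Gaps are about 20 mm to the rear and 12 mm to the side. Lowering.

Request:
servo_tool(translation=[[0,0,0.03],[0,0,0.03],[0,0,0.018],[0,0,0.005],[0,0,0],[0,0,0]], turn=[[0,0.0035,0],[0,0,0],[0,0,0],[0,0,0],[0,0,0],[0,0,0]])

```text
clock: 22.55
tool_pos: [0.586, 0.0725, 0.0673]
eef_rot: [0.997, 0.072, 0.002, -0.001]
contact_force: [0.5, -0.2, -1.7]
opening: 0.622
finger_force: 25.0
```

Request:
servo_tool(translation=[[0,0,0.002],[0,0,0.002],[0,0,0.001],[0,0,0]], turn=[[0,0,0],[0,0,0],[0,0,0],[0,0,0]])

```text
clock: 23.05
tool_pos: [0.5852, 0.0726, 0.0613]
eef_rot: [0.997, 0.072, 0.001, -0.001]
contact_force: [0.2, -0.3, -2.1]
opening: 0.622
finger_force: 25.0
```

Request:
servo_tool(translation=[[0,0,0.001],[0,0,0.001],[0,0,0.001],[0,0,0]], turn=[[0,0,0],[0,0,0],[0,0,0],[0,0,0]])

```text
clock: 23.55
tool_pos: [0.5853, 0.0726, 0.059]
eef_rot: [0.997, 0.072, 0.001, -0.001]
contact_force: [-1.1, 0.6, 4.5]
opening: 0.623
finger_force: 25.0
```

Seated on the glass (about 6 N). Slide towards the side fence, which is −y in tool axes.

Request:
servo_tool(translation=[[0,-0.003,0],[0,-0.003,0],[0,-0.003,0],[0,-0.002,0],[0,-0.001,0],[0,0,0]], turn=[[0,0,0],[0,0,0],[0,0,0],[0,0,0],[0,0,0],[0,0,0]])

```text
clock: 24.3
tool_pos: [0.5844, 0.0838, 0.0589]
eef_rot: [0.997, 0.072, 0.002, -0.001]
contact_force: [1.5, -4.8, 4.6]
opening: 0.627
finger_force: 25.0
```

Request:
servo_tool(translation=[[0.004,0,0],[0.004,0,0],[0.004,0,0],[0.003,0,0],[0.002,0,0],[0,0,0]], turn=[[0,0,0],[0,0,0],[0,0,0],[0,0,0],[0,0,0],[0,0,0]])

```text
clock: 25.05
tool_pos: [0.5969, 0.0876, 0.0589]
eef_rot: [0.997, 0.072, -0.002, -0.002]
contact_force: [-8.3, -0.1, 14.9]
opening: 0.623
finger_force: 25.0
```

```bash
cat > st.py <<'E'
from arc import *
A=cur();n=np.array([-ex[1],ex[0]]);S=r.get_state();f=S['contact_force']
print('tcp uv',((A[:2,3]-C)@ex).round(4),((A[:2,3]-C)@n).round(4),'z',A[2,3].round(4),'F u,v,z',(f[:2]@ex).round(1),(f[:2]@n).round(1),f[2].round(1),'yaw',np.degrees(np.arctan2(A[1,0],A[0,0])).round(2),'M',S['moment'].round(2))
def look():
    s=snap('wrist','w_%d.png'%(S['clock']*100));W=cloud(s);h=hsv(s);rel=W[...,:2]-C;u=rel@ex;v=rel@n
    b=(h[...,0]>95)&(h[...,0]<122)&(h[...,1]>90)&(W[...,2]>.066)&(W[...,2]<.085)&(abs(u)<.1)
    print('rack rect',[np.round(x,1) for x in cv2.minAreaRect((np.stack([u[b],v[b]],1)*1000).astype(np.float32))],np.percentile(W[...,2][b],[5,50,95]).round(4))
    for k,(lo,hi) in {'u>10':(.01,.07),'u<-10':(-.07,-.01)}.items():
        q=b&(u>lo)&(u<hi); print(k,'v',np.percentile(v[q],[1,99]).round(4),'u',np.percentile(u[q],[1,99]).round(4),'ztop',np.percentile(W[...,2][q],80).round(4))
E
python3 -c "
from st import *
look()"
```

```text
tcp uv 0.0057 0.0386 z 0.0589 F u,v,z -8.2 1.1 14.9 yaw 8.23 M [-0.59  1.83 -0.11]
rack rect [array([ 5.5, 31. ]), array([70.3, 84.1]), np.float64(88.2)] [0.067  0.0743 0.0758]
u>10 v [0.0068 0.0644] u [0.0104 0.0471] ztop 0.0753
u<-10 v [0.011  0.0649] u [-0.036  -0.0242] ztop 0.0749
```

Request:
servo_tool(translation=[[0,0,-0.001],[0,0,0],[0.002,0,0],[0.002,0,0],[0,0,0]], turn=[[0,0,0],[0,0,0],[0,0,0],[0,0,0],[0,0,0]])

```text
clock: 25.72
tool_pos: [0.6029, 0.0881, 0.059]
eef_rot: [0.997, 0.072, -0.0, -0.002]
contact_force: [-4.8, 0.2, 2.7]
opening: 0.624
finger_force: 25.0
```

```bash
python3 -c "
from st import *
look()"
```

```text
tcp uv 0.0117 0.0383 z 0.059 F u,v,z -4.7 0.9 2.7 yaw 8.3 M [0.05 1.14 0.13]
rack rect [array([20.5, -5. ]), array([ 91.2, 155.7]), np.float64(12.1)] [0.0669 0.0743 0.0758]
u>10 v [0.008  0.0641] u [0.0104 0.053 ] ztop 0.0753
u<-10 v [0.0106 0.0644] u [-0.0298 -0.0182] ztop 0.075
```

Request:
servo_tool(translation=[[0,-0.001,0],[0,-0.001,0],[0,0,0],[0,0,0]], turn=[[0,0,0],[0,0,0],[0,0,0],[0,0,0]])

```text
clock: 26.28
tool_pos: [0.6028, 0.0883, 0.059]
eef_rot: [0.997, 0.071, -0.0, -0.001]
contact_force: [-5.1, -2.5, 1.1]
opening: 0.624
finger_force: 25.0
```

```bash
python3 -c "
from st import *"
```

```text
tcp uv 0.0117 0.0385 z 0.059 F u,v,z -5.4 -1.7 1.1 yaw 8.2 M [-0.51  1.12  0.05]
```

Request:
servo_tool(translation=[[0.001,0,0],[0.001,0,0],[0,0,0],[0,0,0]], turn=[[0,0,0],[0,0,0],[0,0,0],[0,0,0]])

```text
clock: 26.78
tool_pos: [0.6029, 0.0883, 0.059]
eef_rot: [0.997, 0.071, -0.002, -0.001]
contact_force: [-8.9, -2.0, 4.8]
opening: 0.623
finger_force: 25.0
```

```bash
python3 -c "
from st import *
look()"
```

```text
tcp uv 0.0118 0.0385 z 0.059 F u,v,z -9.1 -0.7 4.8 yaw 8.19 M [-0.59  2.01  0.12]
rack rect [array([11.5, 31.3]), array([67.8, 84. ]), np.float64(89.7)] [0.067  0.0743 0.0758]
u>10 v [0.0088 0.0642] u [0.0104 0.0531] ztop 0.0753
u<-10 v [0.0108 0.0648] u [-0.0299 -0.0181] ztop 0.0751
```

Request:
servo_tool(translation=[[0,-0.001,0],[0,-0.001,0],[0,-0.001,0],[0,0,0],[0,0,0]], turn=[[0,0,0],[0,0,0],[0,0,0],[0,0,0],[0,0,0]])

```text
clock: 27.45
tool_pos: [0.6029, 0.0886, 0.0591]
eef_rot: [0.998, 0.07, -0.001, 0.001]
contact_force: [-8.4, -6.4, 4.4]
opening: 0.625
finger_force: 25.0
```

```bash
python3 -c "
from st import *
look()
cover('side')"
```

```text
tcp uv 0.0118 0.0388 z 0.0591 F u,v,z -9.2 -5.1 4.4 yaw 8.07 M [-1.45  1.8   0.02]
rack rect [array([19.4, -4. ]), array([ 90.9, 154. ]), np.float64(11.1)] [0.0671 0.0744 0.0759]
u>10 v [0.0089 0.0645] u [0.0104 0.0531] ztop 0.0754
u<-10 v [0.0113 0.0651] u [-0.0299 -0.0181] ztop 0.0753
side cover angle mode 107 [ 88 180 384  23   0] 1225
```

Rear contact is certain. To be sure the side contact isn't just friction, I ease the rear push and press sideways more.

Request:
servo_tool(translation=[[-0.001,0,-0.0005],[-0.001,0,0],[0,-0.001,0],[0,-0.001,0],[0,0,0],[0,0,0]], turn=[[0,0,0],[0,0,0],[0,0,0],[0,0,0],[0,0,0],[0,0,0]])

```text
clock: 28.3
tool_pos: [0.6029, 0.0889, 0.0594]
eef_rot: [0.998, 0.071, 0.001, 0.003]
contact_force: [-2.0, -9.2, -1.9]
opening: 0.625
finger_force: 25.0
```

```bash
python3 -c "
from st import *
look()"
```

```text
tcp uv 0.0119 0.0391 z 0.0594 F u,v,z -3.3 -8.8 -1.9 yaw 8.09 M [-2.01  0.88  0.21]
rack rect [array([11.3, 31.3]), array([70.4, 84.2]), np.float64(89.5)] [0.0671 0.0746 0.0762]
u>10 v [0.0091 0.0649] u [0.0105 0.0531] ztop 0.0756
u<-10 v [0.0117 0.0654] u [-0.0298 -0.0179] ztop 0.0756
```

The side fence is confirmed: it held 8.8 N with almost no downward load. I set a gentle final press on both fences and down.

Request:
servo_tool(translation=[[0,0.001,0.0005],[0.001,0,0.0005],[0.0005,0,0.0003],[0,0,0],[0,0,0]], turn=[[0,0,0],[0,0,0],[0,0,0],[0,0,0],[0,0,0]])

```text
clock: 28.98
tool_pos: [0.6028, 0.0888, 0.0591]
eef_rot: [0.998, 0.071, -0.001, 0.002]
contact_force: [-8.8, -7.3, 8.7]
opening: 0.622
finger_force: 25.0
```

```bash
python3 -c "
from st import *
look()
cover('side')
s=load('wrist');W=cloud(s);h=hsv(s)
m=(h[...,0]>95)&(h[...,0]<122)&(h[...,1]>90)&(W[...,2]>.0725)&(W[...,2]<.079)
P=W[m];u=(P[:,:2]-C)@ex;v=(P[:,:2]-C)@n;print('plane slopes',np.linalg.lstsq(np.c_[u,v,np.ones_like(u)],P[:,2],rcond=None)[0].round(4))"
```

```text
tcp uv 0.0118 0.039 z 0.0591 F u,v,z -9.8 -6.0 8.7 yaw 8.09 M [-1.51  1.88  0.26]
rack rect [array([18.8,  0.9]), array([ 90.6, 144.4]), np.float64(11.2)] [0.067  0.0744 0.0759]
u>10 v [0.0081 0.0649] u [0.0104 0.053 ] ztop 0.0753
u<-10 v [0.0114 0.0653] u [-0.0299 -0.018 ] ztop 0.0751
side cover angle mode 107 [ 77 217 357  19   0] 1239
plane slopes [ 0.0012 -0.0047  0.075 ]
```

Rack flat, pressed about 10 N to the rear and 6 N to the side, and the cover is still fully back.

```bash
python3 -c "
from plant import r
print(r.finish_job())"
```

```text
the job is handed in; nothing more can be done
None
```

The job is handed in: the cover is back on its stop, the spatula lies flat on the bench, and the gripper is still holding the rack flat on the glass in the corner, pressing it against the rear fence (about 10 N) and the side fence (about 6 N), at 29 s of the 72 s allowed.

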